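# Pack the colour-coded carry tray

## Task

Pack the grey carry tray for the next run with things from the front of the bench (not the bottles kept far left at the back): on the middle of each coloured pad goes the item of its colour - the white bottle with the blue cap on the blue pad, the green-capped bottle on the green pad, the small brown bottle with the white cap on the brown pad and the roll of white labels, lying flat, on the white pad. Set each one down gently, upright, without dropping it, and leave the large brown bottle with the black cap and the canister with the teal lid standing where they are.

Things in the scene. Friction and masses are not known exactly. Their poses are not given: they have to be found in the camera images.
- bottle_white: Stands upright on the bench; origin at the centre of its underside, z up; yaw is arbitrary. White bottle with a blue screw cap and a blue band on the label, 150 mm high, body 68 mm across; the cap is 38 mm across and fills the top 21 mm (129 to 150 mm up), a good place to grip. About 0.4 kg.
- bottle_green: Stands upright on the bench; origin at the centre of its underside, z up; yaw is arbitrary. White bottle with a green screw cap and a green band on the label, 82 mm high, body 52 mm across (straight from the foot to about 50 mm up); the cap is 29 mm across, from 71 to 82 mm up. About 0.09 kg.
- bottle_small: Stands upright on the bench; origin at the centre of its underside, z up; yaw is arbitrary. Small brown bottle with a white screw cap and a purple band on the label, 64 mm high, body 34 mm across (straight from the foot to about 40 mm up); the cap is 19 mm across, from 55 to 64 mm up. About 0.04 kg.
- label_roll: Roll of white labels lying flat, a ring 60 mm across and 26 mm high with a brown core; origin at the centre of its underside, z up (along its hole). Grip it across the rim. About 0.05 kg.
- bottle_amber: Stands upright on the bench; origin at the centre of its underside, z up; yaw is arbitrary. Look-alike that stays: large brown bottle with a black screw cap, 135 mm high, 62 mm across.
- wipes: Stands upright on the bench; origin at the centre of its underside, z up; yaw is arbitrary. Look-alike that stays: white canister with a broad teal-green lid and band, 115 mm high, 66 mm across.
- pad_blue: Blue round pad, 74 mm across and 2 mm thick, fixed on the floor of one of the four pockets, all in a row, of the grey carry tray (which one varies). Origin at the centre of its underside, 2 mm below its top. The tray, fixed on the bench, is 120 mm by 400 mm, its long side roughly across in front of the robot (turned up to 0.1 rad).
- pad_green: Green round pad, 74 mm across and 2 mm thick, fixed on the floor of one of the four pockets, all in a row, of the grey carry tray (which one varies). Origin at the centre of its underside, 2 mm below its top. Every pad shares the tray's yaw: its y axis runs along the row of pockets, x across it. Pockets are 99 mm from centre to centre.
- pad_brown: Dark brown round pad, 74 mm across and 2 mm thick, fixed on the floor of one of the four pockets, all in a row, of the grey carry tray (which one varies). Origin at the centre of its underside, 2 mm below its top. The tray's floor is 4 mm above the bench; its walls and dividers are 4 mm thick and end 12 mm above the bench.
- pad_white: White round pad, 74 mm across and 2 mm thick, fixed on the floor of one of the four pockets, all in a row, of the grey carry tray (which one varies). Origin at the centre of its underside, 2 mm below its top. Each pocket is 112 mm (across the row) by about 95 mm inside.
Mind the look-alikes: they are no part of the job. What is meant by the bottle_small is not orange, and is the smaller of those in its own colour.

How it is judged (in metres and radians):
At the end, for the whole second after the job is handed in: The blue-capped white bottle, green-capped bottle, small brown bottle and label roll each rest flat on the pad of their colour, within 15 mm of its centre, upright within 0.1 rad and at rest; the large brown bottle and the wipes canister stand within 30 mm of where they started (horizontal distance between bottle_white and pad_blue below 0.015 m and z of bottle_white in the frame of pad_blue below 0.006 m and angle between each of bottle_white, bottle_green, bottle_small, label_roll, bottle_amber, wipes's own z axis and vertical below 0.1 rad and linear speed of each of bottle_white, bottle_green, bottle_small, label_roll below 0.02 m/s and horizontal distance between bottle_green and pad_green below 0.015 m and z of bottle_green in the frame of pad_green below 0.006 m and horizontal distance between bottle_small and pad_brown below 0.015 m and z of bottle_small in the frame of pad_brown below 0.006 m and horizontal distance between label_roll and pad_white below 0.015 m and z of label_roll in the frame of pad_white below 0.006 m and distance of each of bottle_amber, wipes from where it was at the start of the episode below 0.03 m); the robot touches nothing.
It fails at once if one of the four things is let go more than 30 mm above its pad (dropped) ((horizontal distance between bottle_white and pad_blue below 0.05 m and z of bottle_white in the frame of pad_blue above 0.032 m and contact force between the fingers and bottle_white below 0.1 N) or (horizontal distance between bottle_green and pad_green below 0.05 m and z of bottle_green in the frame of pad_green above 0.032 m and contact force between the fingers and bottle_green below 0.1 N) or (horizontal distance between bottle_small and pad_brown below 0.05 m and z of bottle_small in the frame of pad_brown above 0.032 m and contact force between the fingers and bottle_small below 0.1 N) or (horizontal distance between label_roll and pad_white below 0.05 m and z of label_roll in the frame of pad_white above 0.032 m and contact force between the fingers and label_roll below 0.1 N)).
It fails at once if the large brown bottle is moved by more than 30 mm or knocked over (distance of bottle_amber from where it was at the start of the episode above 0.03 m or angle between bottle_amber's own z axis and vertical above 0.5 rad).
It fails at once if the wipes canister is moved by more than 30 mm or knocked over (distance of wipes from where it was at the start of the episode above 0.03 m or angle between wipes's own z axis and vertical above 0.5 rad).
It also fails if it takes over 104 s, if anything falls off the work surface, if the arm or the gripper's body presses on something with over 40 N, if the wrist force passes 120 N, or if a joint passes its speed limit or range.

## Robot

A 6-joint arm with a two-finger parallel gripper is mounted at the origin on a cart in front of the work surface, level with it; the furniture and walls round the work are solid. World frame = base frame: x ahead of the robot, y to its left, z up, the work surface at z = 0. Lengths are in mm, angles in rad, forces in N, time in s.
With the tool pointing down it reaches from about 350 to 875 mm from the base axis. Payload 4.2 kg.
Tool frame: the origin (TCP) lies at the very end of the fingers, on their centre line; the grasp point (between the pads) lies arm.hold_point_z behind it (arm.hold_point_z is the distance from the TCP to the grasp point, in mm); z points along the fingers, y is the direction in which the jaws open and shut (so a half turn about z gives the same grasp; the last joint's range is limited). The gripper opens to 85 mm and grips with 20 to 120 N. Pads are 22 mm wide; open, the fingers measure 114 mm over their backs; the gripper's body (76 mm by 85 mm) begins 54 mm behind the grasp point. The pads swing forward as they close: fully open they stand 13 mm farther back than shut.
Start: joints at [1.594, 0.385, 0.008, 0, -1.194, -0.259], TCP at [145.982, 607.691, 231.312] pointing down, gripper open.
Joint ranges: [-3.14, 3.14], [-1.21, 2.06], [-1.07, 1.41], [-3.16, 2.05], [-2.99, -0.16], [-3.1, 3.1]. Speed limits (rad/s): [2.79, 2.79, 3.14, 3.14, 3.14, 3.14].

## Interface

Orientations are given as a unit quaternion [x, y, z, w].
In Python, from bench import arm gives the robot as it stands.
- The arm moves only by the tool step_arm, never from a script. Its argument "series" is a list of rows, each a list of 6 numbers: the shift along the world's x, y, z scaled (see below), then the turn, a rotation vector about the world's x, y, z scaled (see below). A call has 1 to 12 rows; each row is the pose to reach, as a shift and turn from the pose commanded when the call began; what a row does not reach only later rows make up. The controller multiplies each number of a shift by 400 mm and each number of a turn by pi/2 rad. A row lasts 1/12 s, in which the tool goes at most 41.7 mm and 7.16 degrees, less where a joint would pass 70% of its speed; a pose out of reach is approached as far as the arm can. A call with a number of a shift or a turn outside -1 to 1 is refused whole. A call with a gripper value outside its range is refused whole. "jaw" is the opening, from -1 (shut) to 1 (fully open), set as the call begins (left out, the last holds). The fingers move at their own pace and stop on an object; the grip force is fixed at half the most. Time passes only in rows, so rows that repeat a pose let the fingers close. It gives the time, the measured TCP pose, the force and the opening at its end, in the units of the state.
- arm.read_state(): the state, without advancing time (a new reading comes with each control period).
- arm.get_image(name): name is "scene" or "top" or "wrist"; returns a dict with "image" (420x560x3 uint8, red, green, blue), "camera_matrix" (3x3 intrinsics, pixels), "world_from_camera" (4x4, takes a point from camera to world coordinates). Camera axes: x right, y up, looking along -z (the intrinsics and any distortion apply to the point x, -y, -z); pixel columns grow to the right and rows downward; lengths in mm; the calibration is good to about 2 mm. The wrist camera is an equidistant fisheye: a pixel r from the principal point sees the ray r / f radians off the axis. A picture is of the moment at which its call begins. There is no depth.
- arm.job_done(): hands the job in, once; it reports no verdict.
The state is a dict: "clock": time; "joints": joint angles; "joint_vel": joint speeds; "joint_efforts": joint torques, N m; "position": TCP position; "ee_rot": TCP orientation; "contact_force": force on the tool from outside, world axes, zero at the start; "wrist_torque": the same for the moment, N m; "gripper_width": finger opening in mm.
Only numpy, scipy, OpenCV 4.12 (cv2) and the standard library are available. Lean on these libraries where they do the work, as an engineer would, in place of code of your own. Each camera call takes 0.05 s, during which the arm holds its last target.

## Working session

There is one attempt and no reset: what is moved stays moved. The work goes in short steps, Python scripts to look and compute and a tool call to move; the robot and the scene stay as the last step left them, time stands still between calls to the robot, and variables do not carry over. Pictures are saved under pics/ and viewed, and the job is handed in when it is done.

Besides the shell and the picture viewer there is one more tool, called after "Emit:" as name(argument=value, ...) on one line, values as JSON. step_arm: Moves the arm, as the interface text tells. Shifts and turns lie within -1 to 1; 1 stands for 400 mm of shift or pi/2 rad of turn. Its arguments: {"type":"object","properties":{"series":{"type":"array","items":{"type":"array","items":{"type":"number","minimum":-1,"maximum":1}}},"jaw":{"type":"number"}},"required":["series"]}

```bash
ls; mkdir -p pics
python3 - <<'E'
from bench import arm
import cv2,numpy as np,json
s=arm.read_state();print(s, arm.hold_point_z)
for n in ("scene","top","wrist"):
    d=arm.get_image(n);cv2.imwrite(f"pics/{n}0.png",d["image"][:,:,::-1])
    print(n,d["camera_matrix"],d["world_from_camera"],[k for k in d])
    np.savez(f"pics/{n}0.npz",K=d["camera_matrix"],T=d["world_from_camera"])
E
```

```text
pics
{'clock': 0.0, 'joints': array([ 1.59355632e+00,  3.85574503e-01,  6.63190205e-03, -4.97704596e-04,
       -1.19400821e+00, -2.58563151e-01]), 'joint_vel': array([-0.00125924, -0.00019166, -0.00086441, -0.00054261,  0.00063084,
       -0.00146155]), 'joint_efforts': array([ 5.20794492e-04, -3.92286122e+01,  1.88404602e+01,  4.18648392e+00,
       -4.60652547e-03,  2.60672124e-06]), 'position': array([145.88276152, 607.13651265, 230.21332571]), 'ee_rot': array([ 9.93046250e-01, -1.17719717e-01, -7.79853249e-05,  1.09902806e-03]), 'contact_force': array([0.91430115, 0.20271111, 0.22323421]), 'wrist_torque': array([-0.01199494, -0.00463573, -0.00810273]), 'gripper_width': 85.70288333550837} 18.700000000000003
scene [[433.75965776   0.         281.02634583]
 [  0.         433.75965776 214.12593535]
 [  0.           0.           1.        ]] [[-7.86813641e-01  4.59367091e-01 -4.12196760e-01  5.38563474e+00]
 [-6.17145181e-01 -5.77465897e-01  5.34476345e-01  6.78167883e+02]
 [ 7.49127218e-03  6.74918523e-01  7.37854232e-01  1.02799087e+03]
 [ 0.00000000e+00  0.00000000e+00  0.00000000
[... 268 characters left out ...]

 [-9.99529124e-01  2.66410459e-02 -1.52244766e-02 -3.34532008e+01]
 [-1.09215305e-02  1.54786818e-01  9.87887525e-01  1.19672192e+03]
 [ 0.00000000e+00  0.00000000e+00  0.00000000e+00  1.00000000e+00]] ['image', 'camera_matrix', 'world_from_camera']
wrist [[325.1922621    0.         276.47821219]
 [  0.         325.1922621  207.36227309]
 [  0.           0.           1.        ]] [[-2.33221569e-01  9.19044611e-01  3.17749435e-01  2.27365646e+02]
 [-9.72421583e-01 -2.21087971e-01 -7.42722938e-02  5.87014049e+02]
 [ 1.99102635e-03 -3.26308309e-01  9.45261299e-01  3.73842658e+02]
 [ 0.00000000e+00  0.00000000e+00  0.00000000e+00  1.00000000e+00]] ['image', 'camera_matrix', 'world_from_camera']
```

View pics/scene0.png

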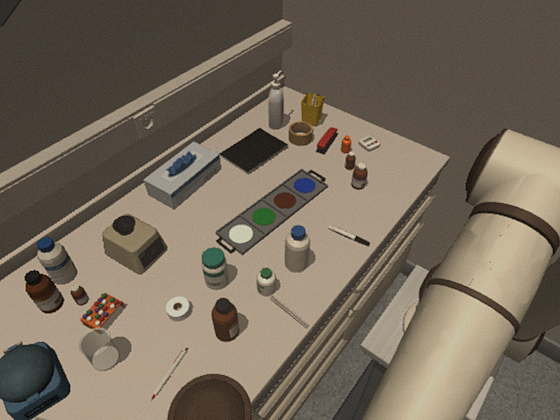

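View pics/top0.png

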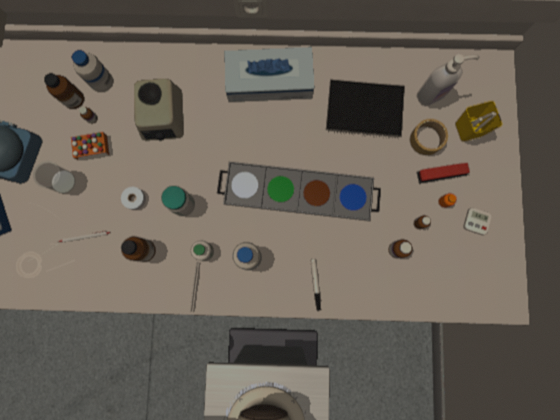

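View pics/wrist0.png

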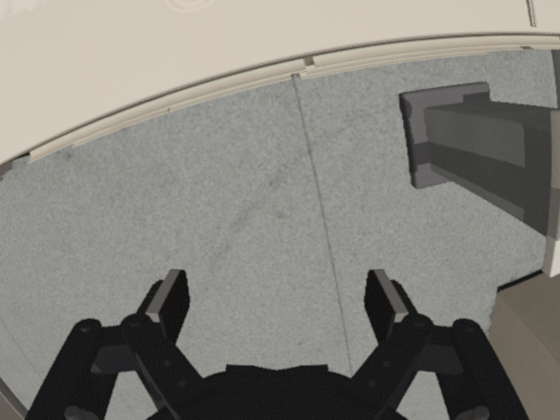

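Run:
```python
import cv2,numpy as np
t=cv2.imread("pics/top0.png");s=cv2.imread("pics/scene0.png")
def crop(im,x0,y0,w,h,f,n): cv2.imwrite(n,cv2.resize(im[y0:y0+h,x0:x0+w],None,fx=f,fy=f,interpolation=cv2.INTER_CUBIC))
crop(t,100,160,200,120,4,"pics/a.png")
crop(t,210,155,190,75,4,"pics/b.png")
crop(t,380,180,80,90,6,"pics/c.png")
crop(s,320,120,70,90,6,"pics/d.png")
```

```text
(no output)
```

View pics/a.png

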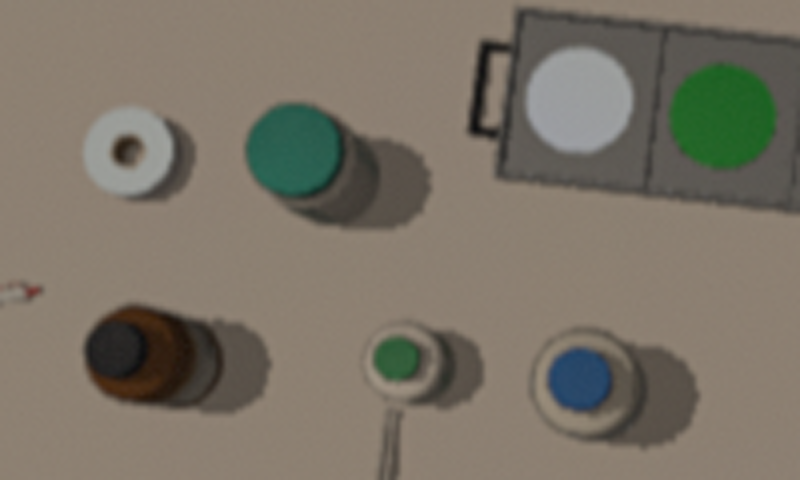

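View pics/b.png

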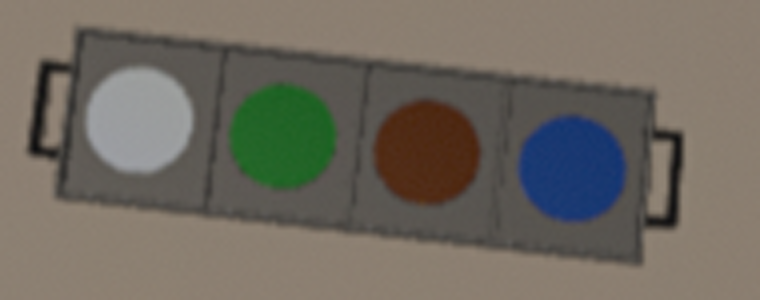

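View pics/c.png

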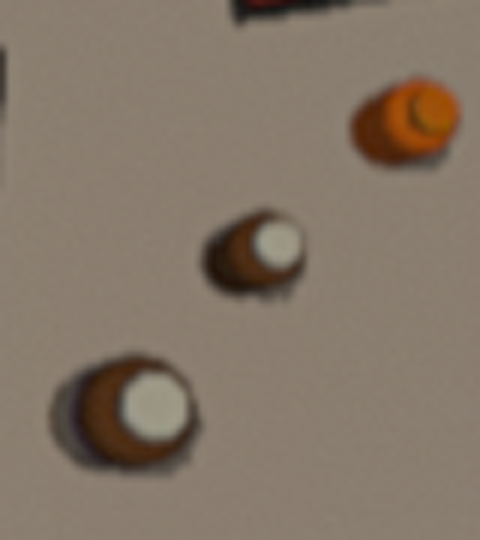

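View pics/d.png

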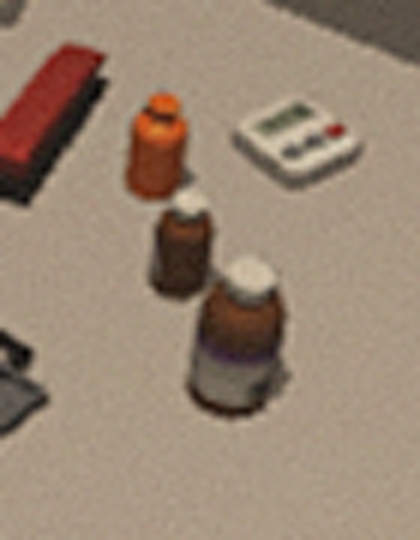

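```bash
cat > h.py <<'E'
import numpy as np,cv2
def unproj(n,u,v,z,fn=None):
    d=np.load(fn or f"pics/{n}0.npz");K=d["K"];T=d["T"]
    r=np.array([(u-K[0,2])/K[0,0],-(v-K[1,2])/K[1,1],-1.])
    r=T[:3,:3]@r;o=T[:3,3];return (o+r*(z-o[2])/r[2])
def proj(n,p,fn=None):
    d=np.load(fn or f"pics/{n}0.npz");K=d["K"];T=d["T"]
    c=T[:3,:3].T@(np.array(p)-T[:3,3]);return K[0,0]*c[0]/-c[2]+K[0,2],K[1,1]*-c[1]/-c[2]+K[1,2]
E
python3 - <<'E'
from h import *
t=cv2.imread("pics/top0.png");s=cv2.imread("pics/scene0.png")
def seg(im,u,v,tol=None,ch=(12,12,12)):
    g=cv2.bilateralFilter(im,5,25,3)
    m=np.zeros((im.shape[0]+2,im.shape[1]+2),np.uint8)
    cv2.floodFill(g,m,(u,v),0,ch,ch,4|cv2.FLOODFILL_FIXED_RANGE|cv2.FLOODFILL_MASK_ONLY|(255<<8))
    m=m[1:-1,1:-1];c,_=cv2.findContours(m,0,2);h=cv2.convexHull(max(c,key=cv2.contourArea))
    M=cv2.moments(h);(x,y),r=cv2.minEnclosingCircle(h)
    return M['m10']/M['m00'],M['m01']/M['m00'],r,M['m00']
q={'roll':(26,(124,198),(168,306)),'teal':(115,(173,196),(214,256)),'blue':(150,(245,255),(298,233)),'green':(82,(199,249),(266,272)),'amber':(135,(129,247),(223,305)),
'small':(64,(426,220),(351,154)),'pw':(6,(245,185),(241,234)),'pg':(6,(281,189),(264,217)),'pb':(6,(317,193),(285,201)),'pB':(6,(353,197),(305,186))}
for k,(z,a,b) in q.items():
    for n,im,p in(("top",t,a),("scene",s,b)):
        x,y,r,A=seg(im,*p,ch=(22,)*3)
        print(k,n,round(x,1),round(y,1),round(r,1),A,unproj(n,x,y,z).round(1)[:2])
E
```

```text
roll top 131.4 197.1 11.2 350.0 [576.8 378.3]
roll scene 176.9 306.2 11.7 331.5 [576.9 378.9]
teal top 172.8 197.0 11.9 385.5 [564. 244.]
teal scene 212.2 256.3 11.4 294.5 [564.1 246.5]
blue top 244.4 254.4 7.7 166.0 [425.5  57.4]
blue scene 298.0 230.3 6.3 95.0 [424.7  60. ]
green top 199.2 249.4 5.7 81.0 [438.4 177.3]
green scene 265.6 272.0 5.2 64.0 [438.2 180.6]
amber top 138.9 248.8 17.0 586.0 [432.4 311.9]
amber scene 225.3 320.1 21.5 850.0 [401.7 367.7]
small top 426.0 220.3 3.2 25.0 [ 530.  -396.7]
small scene 351.5 152.8 2.5 9.5 [ 530.5 -398.9]
pw top 244.4 184.6 13.1 507.0 [623.4  77.7]
pw scene 240.6 233.4 11.1 301.0 [623.9  78.2]
pg top 280.4 188.7 13.1 507.5 [614.7 -21.2]
pg scene 263.3 216.2 11.2 290.0 [614.8 -19.9]
pb top 316.4 192.7 13.1 503.0 [ 606.1 -119.5]
pb scene 284.5 200.4 10.7 264.5 [ 605.2 -117.5]
pB top 352.6 196.7 13.2 509.5 [ 597.5 -218.1]
pB scene 304.2 185.1 10.3 229.0 [ 597.3 -216.7]
```

Emit:
step_arm(series=[[0.1,-0.05,0,0,0,0],[0.2,-0.1,0,0,0,0],[0.3,-0.16,0,0,0,0],[0.4,-0.21,0,0,0,0],[0.5,-0.27,0,0,0,0],[0.6,-0.32,0,0,0,0],[0.7,-0.37,0,0,0,0],[0.8,-0.43,0,0,0,0],[0.9,-0.48,0,0,0,0],[0.97,-0.52,0,0,0,0],[1,-0.55,0,0,0,0],[1,-0.55,0,0,0,0]], jaw=1)

```text
clock: 1.15
position: [550.8, 383.1, 230.0]
ee_rot: [0.993, -0.121, -0.0, 0.001]
contact_force: [-0.0, 0.4, -0.6]
gripper_width: 85.3
```

Run:
```python
from h import *
for n,u,v,z in(("big","405.4","247",95),("orange",451.7,198.2,60),("amber",128.7,247.1,135)):
    print(n,unproj("top",float(u),float(v),z))
```

```text
big [ 457.68091088 -334.63846415   95.        ]
orange [ 590.1036632  -465.58394815   60.        ]
amber [435.80933148 336.6960589  135.        ]
```

Emit:
step_arm(series=[[0.03,-0.01,-0.07,0,0,0],[0.05,-0.015,-0.13,0,0,0],[0.065,-0.02,-0.18,0,0,0],[0.065,-0.02,-0.2,0,0,0],[0.065,-0.02,-0.2,0,0,0],[0.065,-0.02,-0.2,0,0,0]])

```text
clock: 1.65
position: [572.0, 379.9, 151.6]
ee_rot: [0.993, -0.117, 0.0, 0.0]
contact_force: [-0.1, 0.1, 0.5]
gripper_width: 85.1
```

```bash
cat >> h.py <<'E'
def wproj(T,K,p):
    c=T[:3,:3].T@(np.array(p,float)-T[:3,3]);x,y,z=c[0],-c[1],-c[2]
    r=np.hypot(x,y);th=np.arctan2(r,z);f=K[0,0]
    return K[0,2]+f*th*x/r,K[1,2]+f*th*y/r
def wunproj(T,K,u,v,z):
    a=(u-K[0,2])/K[0,0];b=(v-K[1,2])/K[1,1];th=np.hypot(a,b)
    s=np.sin(th)/th;r=T[:3,:3]@np.array([a*s,-b*s,-np.cos(th)])
    o=T[:3,3];return o+r*(z-o[2])/r[2]
def circ(T,K,im,x,y,z,r,col):
    P=[wproj(T,K,(x+r*np.cos(a),y+r*np.sin(a),z)) for a in np.linspace(0,6.283,60)]
    cv2.polylines(im,[np.int32(np.round(np.array(P)*8))],True,col,1,cv2.LINE_AA,3)
E
python3 - <<'E'
from h import *
from bench import arm
s=arm.read_state();print(s['clock'],s['position'],s['ee_rot'])
d=arm.get_image("wrist");K=d["camera_matrix"];T=d["world_from_camera"];np.savez("pics/w1.npz",K=K,T=T)
im=d["image"][:,:,::-1].copy();cv2.imwrite("pics/w1raw.png",im)
circ(T,K,im,576.8,378.5,26,30,(0,0,255))
cv2.imwrite("pics/w1.png",im)
E
```

```text
1.65 [571.96196935 379.94209263 151.57843322] [ 9.93087128e-01 -1.17379258e-01  1.43431974e-04  2.11345909e-04]
```

View pics/w1.png

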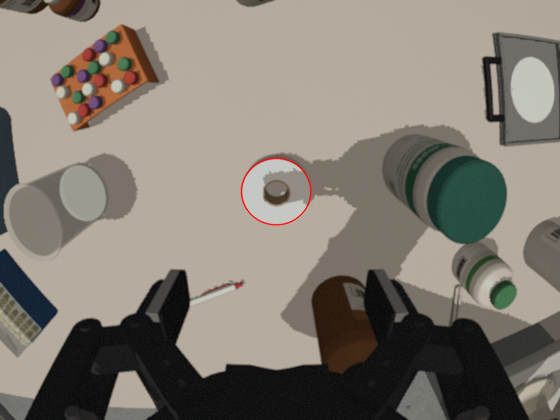

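Emit:
step_arm(series=[[0.012,-0.003,-0.05,0,0,0],[0.012,-0.003,-0.12,0,0,0],[0.012,-0.003,-0.2,0,0,0],[0.012,-0.003,-0.27,0,0,0],[0.012,-0.003,-0.32,0,0,0],[0.012,-0.003,-0.35,0,0,0],[0.012,-0.003,-0.37,0,0,0],[0.012,-0.003,-0.37,0,0,0],[0.012,-0.003,-0.37,0,0,0]])

```text
clock: 2.45
position: [577.5, 379.4, 4.9]
ee_rot: [0.993, -0.117, 0.001, -0.001]
contact_force: [-0.2, 0.3, 1.0]
gripper_width: 85.6
```

Emit:
step_arm(series=[[0,0,0,0,0,0],[0,0,0,0,0,0],[0,0,0,0,0,0],[0,0,0,0,0,0],[0,0,0,0,0,0],[0,0,0,0,0,0],[0,0,0,0,0,0],[0,0,0,0,0,0]], jaw=-1)

```text
clock: 3.12
position: [577.9, 379.5, 5.6]
ee_rot: [0.993, -0.117, 0.001, -0.001]
contact_force: [-0.6, 0.4, 6.1]
gripper_width: 57.8
```

```bash
cat >> h.py <<'E'
def snap(n,name,circs=()):
    from bench import arm
    d=arm.get_image(n);K=d["camera_matrix"];T=d["world_from_camera"];np.savez(f"pics/{name}.npz",K=K,T=T)
    im=d["image"][:,:,::-1].copy();cv2.imwrite(f"pics/{name}raw.png",im)
    for c in circs: circ(T,K,im,*c,(0,0,255))
    cv2.imwrite(f"pics/{name}.png",im)
    s=arm.read_state();print(s['clock'],s['position'],s['ee_rot'],s['gripper_width'],s['contact_force'])
E
python3 -c "
from h import *
snap('wrist','w2')"
```

```text
3.1667 [577.90657466 379.5155384    5.60936964] [ 0.99309755 -0.11727551  0.00141058 -0.00131479] 57.82738998489801 [-0.52607592  0.49393559  6.51522122]
```

View pics/w2.png

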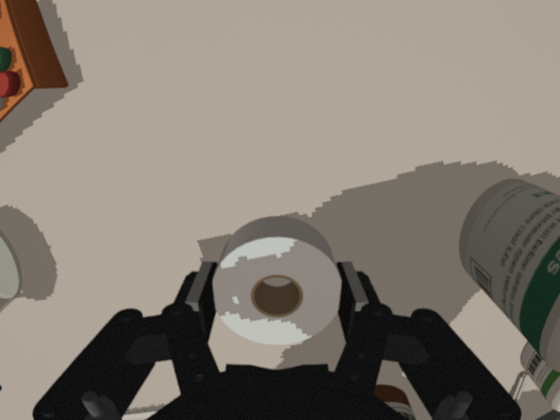

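Emit:
step_arm(series=[[0,0,0.01,0,0,0],[0,0,0.03,0,0,0],[0,0,0.07,0,0,0],[0,0,0.12,0,0,0],[0,0,0.18,0,0,0],[0,0,0.24,0,0,0],[0,0,0.3,0,0,0],[0,0,0.35,0,0,0],[0,0,0.39,0,0,0],[0,0,0.4,0,0,0],[0,0,0.4,0,0,0]])

```text
clock: 4.08
position: [577.1, 378.8, 165.0]
ee_rot: [0.993, -0.118, 0.001, -0.001]
contact_force: [0.3, 0.4, -0.7]
gripper_width: 57.9
```

```bash
python3 -c "
from h import *
snap('wrist','w3')"
```

```text
4.1333 [576.43238866 378.32362862 163.21989527] [ 9.93036213e-01 -1.17809089e-01 -2.55189124e-04 -1.80435897e-04] 57.9721187651192 [-0.71013651 -0.56487831 -0.53633759]
```

View pics/w3.png

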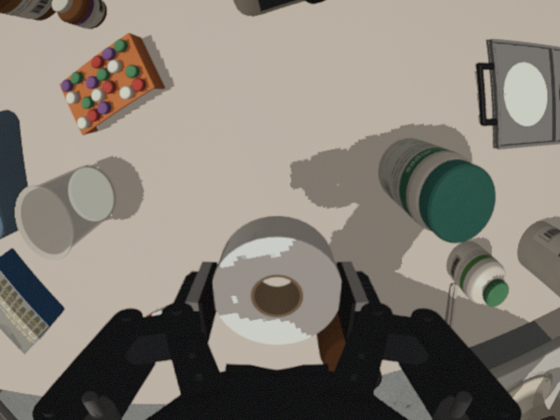

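```bash
python3 -c "
from h import *
d=np.load('pics/w3.npz')
for u,v in ((276,294),(277,289.5)): print(wunproj(d['T'],d['K'],u,v,183.6))
im=cv2.imread('pics/w3raw.png');circ(d['T'],d['K'],im,576.4,378.3,183.6,30,(0,0,255));circ(d['T'],d['K'],im,576.4,378.3,183.6,11,(0,0,255))
cv2.imwrite('pics/w3b.png',cv2.resize(im[190:370,180:380],None,fx=3,fy=3))
"
```

```text
[575.67729896 378.39457258 183.6       ]
[578.0102985 377.3644318 183.6      ]
```

View pics/w3b.png

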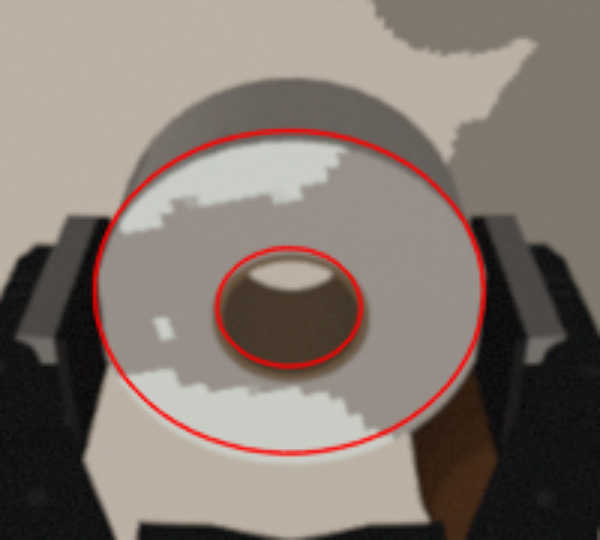

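Emit:
step_arm(series=[[0,-0.02,0,0,0,-0.04],[0.01,-0.06,0,0,0,-0.1],[0.02,-0.12,0,0,0,-0.17],[0.03,-0.19,0,0,0,-0.24],[0.04,-0.27,0,0,0,-0.31],[0.05,-0.35,0,0,0,-0.38],[0.06,-0.43,0,0,0,-0.45],[0.07,-0.5,0,0,0,-0.52],[0.08,-0.57,0,0,0,-0.59],[0.1,-0.64,0,0,0,-0.66],[0.11,-0.69,0,0,0,-0.73],[0.117,-0.72,0,0,0,-0.8]])

```text
clock: 5.13
position: [622.6, 87.8, 161.1]
ee_rot: [0.732, -0.682, -0.001, 0.002]
contact_force: [0.1, 1.2, -0.4]
gripper_width: 57.8
```

Emit:
step_arm(series=[[0,-0.02,0,0,0,-0.05],[0,-0.03,0,0,0,-0.09],[0,-0.034,-0.04,0,0,-0.104],[0,-0.034,-0.1,0,0,-0.104],[0,-0.034,-0.17,0,0,-0.104],[0,-0.034,-0.22,0,0,-0.104],[0,-0.034,-0.25,0,0,-0.104],[0,-0.034,-0.26,0,0,-0.104],[0,-0.034,-0.26,0,0,-0.104],[0,-0.034,-0.26,0,0,-0.104]])

```text
clock: 5.97
position: [624.2, 77.1, 59.8]
ee_rot: [-0.677, 0.736, -0.0, 0.0]
contact_force: [-0.2, -0.3, -0.3]
gripper_width: 57.7
```

```bash
python3 -c "
from h import *
snap('wrist','w4',[(623.6,78,6,37)])"
```

```text
6.0167 [624.4982671   77.20002808  60.47025352] [-6.76597013e-01  7.36352650e-01 -5.72241065e-04  9.64456233e-04] 57.664037389622386 [ 0.11062646 -0.57841501 -0.16650641]
```

View pics/w4.png

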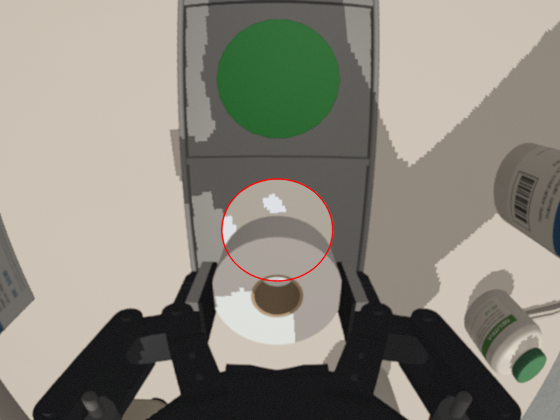

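Emit:
step_arm(series=[[0,0,-0.02,0,0,0],[0,0,-0.04,0,0,0],[0,0,-0.06,0,0,0],[0,0,-0.08,0,0,0],[0,0,-0.095,0,0,0],[0,0,-0.105,0,0,0],[0,0,-0.112,0,0,0],[0,0,-0.116,0,0,0],[0,0,-0.118,0,0,0],[0,0,-0.12,0,0,0],[0,0,-0.12,0,0,0],[0,0,-0.12,0,0,0]])

```text
clock: 7.02
position: [623.9, 77.0, 11.7]
ee_rot: [-0.676, 0.736, -0.0, 0.0]
contact_force: [-0.4, 0.5, -0.7]
gripper_width: 58.1
```

Emit:
step_arm(series=[[0,0,-0.002,0,0,0],[0,0,-0.003,0,0,0],[0,0,-0.003,0,0,0],[0,0,-0.003,0,0,0]])

```text
clock: 7.35
position: [623.9, 77.0, 11.6]
ee_rot: [-0.677, 0.736, -0.0, 0.0]
contact_force: [-2.3, -0.1, 6.1]
gripper_width: 57.8
```

Emit:
step_arm(series=[[0,0,0,0,0,0],[0,0,0,0,0,0],[0,0,0,0,0,0],[0,0,0,0,0,0],[0,0,0,0,0,0],[0,0,0,0,0,0]], jaw=0.65)

```text
clock: 7.85
position: [623.6, 76.8, 9.9]
ee_rot: [-0.676, 0.737, 0.0, -0.0]
contact_force: [-0.2, 0.1, -0.2]
gripper_width: 70.2
```

Emit:
step_arm(series=[[0,0,0.03,0,0,0],[0,0,0.08,0,0,0],[0,0,0.15,0,0,0],[0,0,0.23,0,0,0],[0,0,0.31,0,0,0],[0,0,0.37,0,0,0.03],[-0.02,0.01,0.4,0,0,0.08],[-0.05,0.03,0.4,0,0,0.15],[-0.1,0.05,0.4,0,0,0.22],[-0.15,0.08,0.4,0,0,0.29],[-0.2,0.11,0.4,0,0,0.36],[-0.25,0.14,0.4,0,0,0.43]])

```text
clock: 8.85
position: [522.7, 133.2, 171.1]
ee_rot: [0.883, -0.469, 0.0, -0.0]
contact_force: [0.2, 0.2, 0.4]
gripper_width: 70.5
```

Emit:
step_arm(series=[[-0.05,0.025,0,0,0,0.07],[-0.1,0.05,0,0,0,0.14],[-0.14,0.075,0,0,0,0.21],[-0.18,0.1,0,0,0,0.28],[-0.2,0.11,0,0,0,0.35],[-0.213,0.115,0,0,0,0.42],[-0.213,0.115,0,0,0,0.46],[-0.213,0.115,0,0,0,0.474],[-0.213,0.115,-0.03,0,0,0.474],[-0.213,0.115,-0.06,0,0,0.474],[-0.213,0.115,-0.06,0,0,0.474],[-0.213,0.115,-0.06,0,0,0.474]], jaw=1)

```text
clock: 9.85
position: [438.4, 178.6, 146.3]
ee_rot: [0.993, -0.118, -0.0, 0.0]
contact_force: [-0.4, 0.2, -0.6]
gripper_width: 85.3
```

```bash
python3 -c "
from h import *
snap('wrist','w5',[(438.3,179,82,14.5),(438.3,179,50,26),(623.6,78,6,37)])
snap('top','t5')
im=cv2.imread('pics/t5raw.png');cv2.imwrite('pics/t5b.png',cv2.resize(im[150:240,200:400],None,fx=4,fy=4))"
```

```text
9.9 [438.804224   178.92694639 146.7504655 ] [ 9.93036295e-01 -1.17808297e-01  3.40045287e-04 -8.24214336e-05] 85.51498960528093 [-0.72588616 -0.03393684  0.37955153]
9.95 [438.95084535 179.09334669 146.95815787] [ 9.93041414e-01 -1.17763666e-01  5.75912998e-04 -3.70529784e-04] 85.04739507824692 [ 0.21283104 -0.19488398  0.55706165]
```

View pics/w5.png

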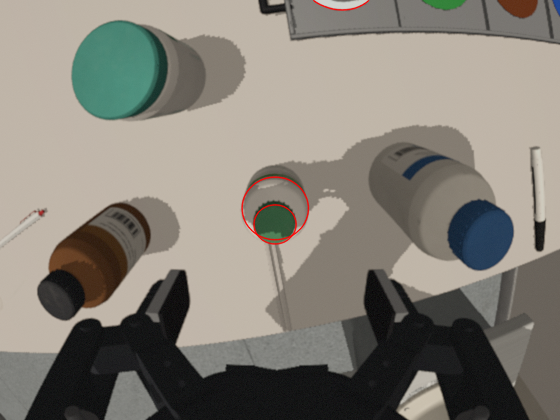

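View pics/t5b.png

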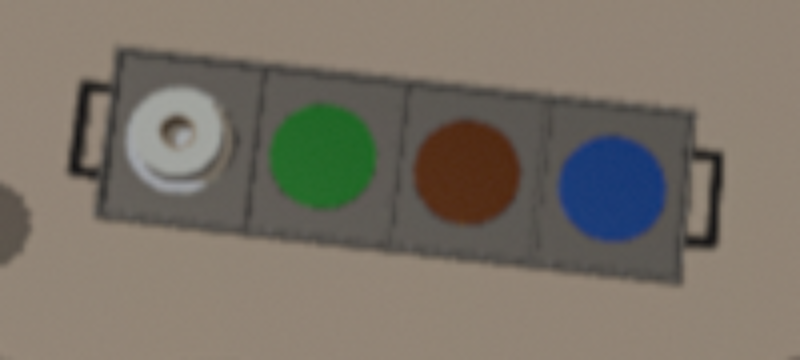

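Emit:
step_arm(series=[[0,0,-0.04,0,0,0],[0,0,-0.1,0,0,0],[0,0,-0.17,0,0,0],[0,0,-0.23,0,0,0],[0,0,-0.28,0,0,0],[0,0,-0.31,0,0,0],[0,0,-0.32,0,0,0],[0,0,-0.32,0,0,0],[0,0,-0.32,0,0,0]])

```text
clock: 10.7
position: [439.2, 179.5, 18.9]
ee_rot: [0.993, -0.118, 0.001, -0.001]
contact_force: [0.2, 0.3, 0.3]
gripper_width: 85.4
```

Emit:
step_arm(series=[[0,0,0,0,0,0],[0,0,0,0,0,0],[0,0,0,0,0,0],[0,0,0,0,0,0],[0,0,0,0,0,0],[0,0,0,0,0,0],[0,0,0,0,0,0],[0,0,0,0,0,0]], jaw=-1)

```text
clock: 11.37
position: [438.9, 179.3, 19.4]
ee_rot: [0.993, -0.117, 0.001, -0.001]
contact_force: [-1.2, -0.6, 6.2]
gripper_width: 50.0
```

```bash
python3 -c "
from h import *
print(unproj('top',243.6,182.4,32))
snap('wrist','w6')"
```

```text
[623.82954993  77.59286171  32.        ]
11.4167 [438.94308189 179.31487129  19.38259793] [ 9.93090845e-01 -1.17344387e-01  7.34278005e-04 -5.74227277e-04] 49.87920360511859 [-0.52530435 -0.5451717   6.48485726]
```

View pics/w6.png

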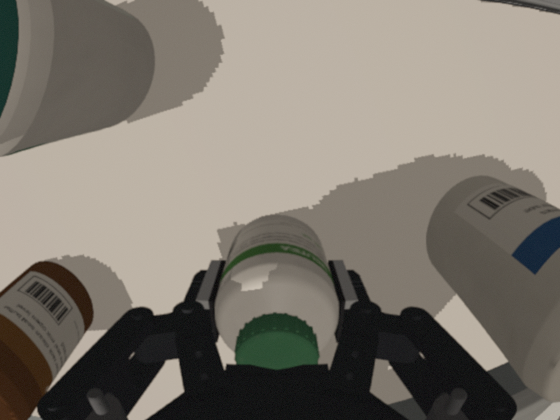

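Emit:
step_arm(series=[[0,0,0.01,0,0,0],[0,0,0.03,0,0,0],[0,0,0.07,0,0,0],[0,0,0.12,0,0,0],[0.01,-0.01,0.17,0,0,-0.04],[0.03,-0.03,0.21,0,0,-0.1],[0.06,-0.06,0.24,0,0,-0.17],[0.1,-0.11,0.25,0,0,-0.24],[0.15,-0.17,0.25,0,0,-0.31],[0.2,-0.22,0.25,0,0,-0.38],[0.25,-0.28,0.25,0,0,-0.45],[0.3,-0.33,0.25,0,0,-0.52]])

```text
clock: 12.42
position: [558.8, 45.4, 118.8]
ee_rot: [0.863, -0.505, -0.0, -0.0]
contact_force: [0.7, -0.2, -1.5]
gripper_width: 49.9
```

Emit:
step_arm(series=[[0.04,-0.05,0,0,0,-0.07],[0.08,-0.09,0,0,0,-0.14],[0.11,-0.13,0,0,0,-0.21],[0.13,-0.155,0,0,0,-0.28],[0.141,-0.168,0,0,0,-0.34],[0.141,-0.168,0,0,0,-0.38],[0.141,-0.168,0,0,0,-0.384],[0.141,-0.168,-0.04,0,0,-0.384],[0.141,-0.168,-0.09,0,0,-0.384],[0.141,-0.168,-0.12,0,0,-0.384],[0.141,-0.168,-0.13,0,0,-0.384],[0.141,-0.168,-0.13,0,0,-0.384]])

```text
clock: 13.42
position: [613.9, -20.3, 65.3]
ee_rot: [-0.677, 0.736, 0.001, -0.001]
contact_force: [-0.6, 0.4, -0.7]
gripper_width: 50.2
```

```bash
python3 -c "
from h import *
from bench import arm
p=arm.read_state()['position']
snap('wrist','w7',[(614.8,-20.5,6,37),(p[0],p[1],p[2]-19.4+82,14.5),(p[0],p[1],p[2]-19.4+50,26),(p[0],p[1],p[2]-19.4,26)])"
```

```text
13.4667 [614.72894712 -20.14637716  66.34403558] [-6.76900934e-01  7.36074100e-01 -4.97627505e-06 -2.09979691e-04] 50.060714353370614 [ 0.00183083 -0.34008246 -1.08559887]
```

View pics/w7.png

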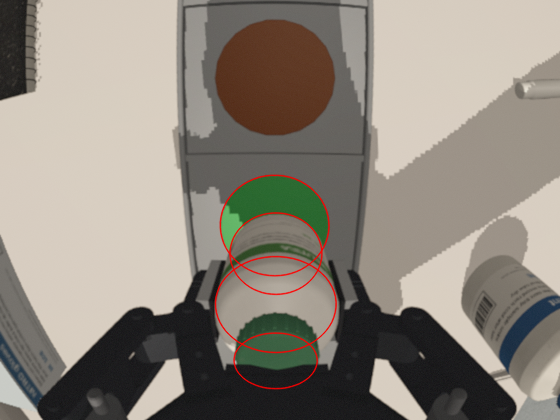

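Emit:
step_arm(series=[[0,0,-0.02,0,0,0],[0,0,-0.04,0,0,0],[0,0,-0.06,0,0,0],[0,0,-0.075,0,0,0],[0,0,-0.087,0,0,0],[0,0,-0.095,0,0,0],[0,0,-0.099,0,0,0],[0,0,-0.101,0,0,0],[0,0,-0.102,0,0,0],[0,0,-0.102,0,0,0],[0,0,-0.102,0,0,0]])

```text
clock: 14.38
position: [615.1, -20.3, 25.6]
ee_rot: [-0.676, 0.736, -0.0, 0.0]
contact_force: [0.1, 0.1, -0.6]
gripper_width: 50.0
```

Emit:
step_arm(series=[[0,0,-0.002,0,0,0],[0,0,-0.003,0,0,0],[0,0,-0.003,0,0,0]])

```text
clock: 14.63
position: [615.2, -20.2, 25.4]
ee_rot: [-0.677, 0.736, -0.0, 0.0]
contact_force: [-1.5, -0.3, 4.8]
gripper_width: 49.7
```

Emit:
step_arm(series=[[0,0,0,0,0,0],[0,0,0,0,0,0],[0,0,0,0,0,0],[0,0,0,0,0,0],[0,0,0,0,0,0],[0,0,0.02,0,0,0],[0,0,0.06,0,0,0],[0,0,0.12,0,0,0],[0,0,0.2,0,0,0],[0,0,0.28,0,0,0],[0,0,0.33,0,0,0],[0,0,0.35,0,0,0]], jaw=0.6)

```text
clock: 15.63
position: [616.8, -20.2, 169.1]
ee_rot: [-0.677, 0.736, -0.002, 0.003]
contact_force: [-0.1, 0.8, 0.7]
gripper_width: 68.6
```

Emit:
step_arm(series=[[-0.01,-0.03,0,0,0,0.03],[-0.02,-0.09,0,0,0,0.08],[-0.04,-0.18,0,0,0,0.14],[-0.06,-0.28,0,0,0,0.2],[-0.08,-0.38,0,0,0,0.26],[-0.1,-0.48,0,0,0,0.32],[-0.13,-0.58,0,0,0,0.38],[-0.15,-0.68,0,0,0,0.44],[-0.17,-0.77,0,0,0,0.5],[-0.19,-0.85,0,0,0,0.54],[-0.205,-0.91,0,0,0,0.556],[-0.2115,-0.944,0,0,0,0.556]])

```text
clock: 16.63
position: [528.4, -400.4, 163.0]
ee_rot: [0.924, -0.383, -0.001, -0.0]
contact_force: [0.1, 0.5, 0.2]
gripper_width: 68.7
```

Emit:
step_arm(series=[[0,0,-0.02,0,0,0],[0,0,-0.04,0,0,0],[0,0,-0.05,0,0,0],[0,0,-0.05,0,0,0]])

```text
clock: 16.97
position: [529.7, -396.0, 142.0]
ee_rot: [0.925, -0.381, -0.002, -0.0]
contact_force: [-0.3, -0.1, -0.7]
gripper_width: 68.1
```

```bash
python3 -c "
from h import *
snap('wrist','w8',[(530.2,-397.8,64,9.5),(530.2,-397.8,40,17),(530.2,-397.8,0,17)])
snap('top','t8')
im=cv2.imread('pics/t8raw.png');cv2.imwrite('pics/t8b.png',cv2.resize(im[150:240,200:400],None,fx=4,fy=4))"
```

```text
17.0167 [ 530.21429249 -396.33314116  142.99702065] [ 9.24758216e-01 -3.80553292e-01 -1.19177112e-03 -1.13618711e-04] 68.38016047082601 [ 0.21870116 -0.24071173  0.68646415]
17.0667 [ 530.62046869 -396.66998748  143.78748973] [ 9.24779208e-01 -3.80503926e-01 -4.21530122e-04  2.59499660e-05] 68.59239445135177 [ 0.31867892  0.9442324  -0.27484878]
```

View pics/w8.png

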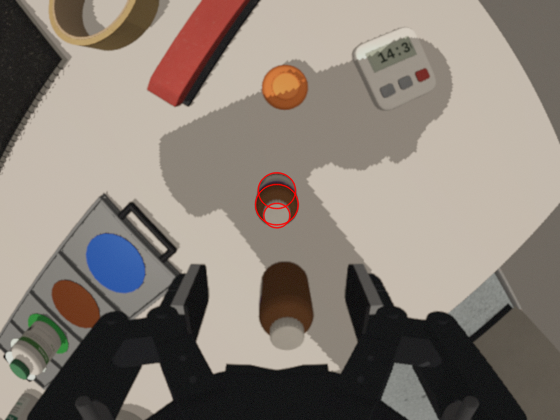

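View pics/t8b.png

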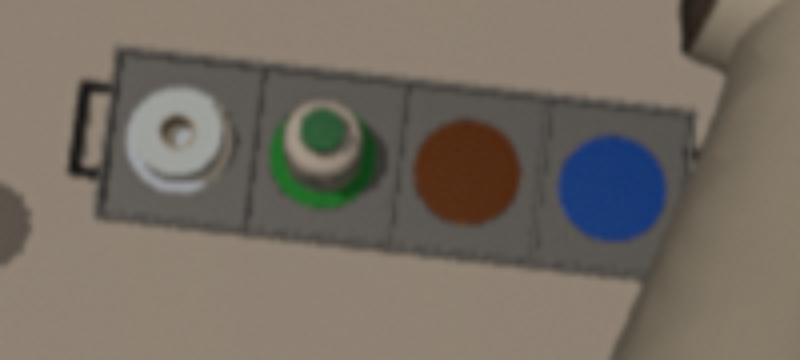

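```bash
python3 -c "
from h import *
im=cv2.imread('pics/w8raw.png');cv2.imwrite('pics/w8b.png',cv2.resize(im[160:360,220:340],None,fx=4,fy=3.0))
print(unproj('top',(323)/4+200-.4,130.5/4+150-.4,88))"
```

```text
[614.50787883 -21.46440349  88.        ]
```

View pics/w8b.png

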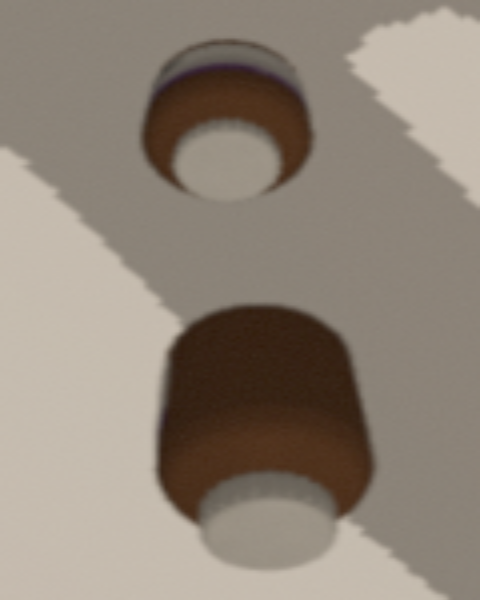

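Emit:
step_arm(series=[[0,0,-0.04,0,0,0],[0,0,-0.1,0,0,0],[0,0,-0.17,0,0,0],[0,0,-0.23,0,0,0],[0,0,-0.28,0,0,0],[0,0,-0.315,0,0,0],[0,0,-0.335,0,0,0],[0,0,-0.335,0,0,0],[0,0,-0.335,0,0,0]])

```text
clock: 17.82
position: [530.9, -397.8, 10.6]
ee_rot: [0.925, -0.381, 0.0, 0.0]
contact_force: [-0.2, -0.2, 0.6]
gripper_width: 68.5
```

Emit:
step_arm(series=[[0,0,0,0,0,0],[0,0,0,0,0,0],[0,0,0,0,0,0],[0,0,0,0,0,0],[0,0,0,0,0,0],[0,0,0,0,0,0],[0,0,0,0,0,0],[0,0,0,0,0,0]], jaw=-1)

```text
clock: 18.48
position: [531.2, -398.3, 11.6]
ee_rot: [0.925, -0.381, 0.001, 0.0]
contact_force: [0.7, 1.3, 6.2]
gripper_width: 32.3
```

```bash
python3 -c "
from h import *
snap('wrist','w9')"
```

```text
18.5333 [ 531.1648256  -398.31507441   11.62472668] [ 9.24540910e-01 -3.81080528e-01  1.30263456e-03  1.97906681e-04] 32.242831972710434 [0.76244318 2.32880456 5.6755279 ]
```

View pics/w9.png

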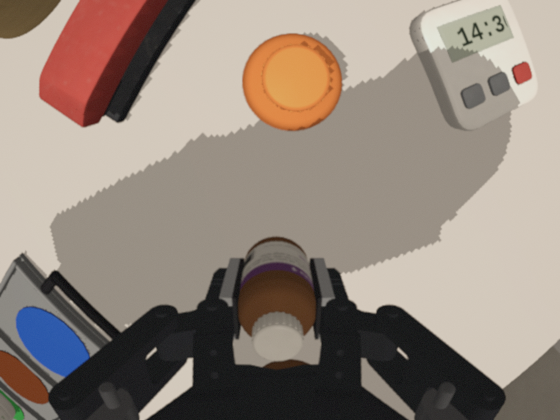

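Emit:
step_arm(series=[[0,0,0.01,0,0,0],[0,0,0.03,0,0,0],[0,0,0.07,0,0,0],[0,0,0.12,0,0,0],[0,0,0.18,0,0,0],[0,0,0.24,0,0,-0.02],[0.01,0.02,0.28,0,0,-0.06],[0.02,0.07,0.3,0,0,-0.12],[0.04,0.13,0.3,0,0,-0.18],[0.06,0.21,0.3,0,0,-0.25],[0.08,0.29,0.3,0,0,-0.32],[0.1,0.37,0.3,0,0,-0.39]])

```text
clock: 19.53
position: [569.8, -248.8, 130.3]
ee_rot: [0.764, -0.645, -0.0, 0.0]
contact_force: [0.5, -0.1, -0.8]
gripper_width: 32.2
```

Emit:
step_arm(series=[[0.02,0.08,0,0,0,-0.06],[0.04,0.16,0,0,0,-0.11],[0.06,0.23,0,0,0,-0.15],[0.075,0.28,0,0,0,-0.166],[0.085,0.315,0,0,0,-0.166],[0.089,0.329,0,0,0,-0.166],[0.089,0.329,-0.04,0,0,-0.166],[0.089,0.329,-0.1,0,0,-0.166],[0.089,0.329,-0.14,0,0,-0.166],[0.089,0.329,-0.17,0,0,-0.166],[0.089,0.329,-0.18,0,0,-0.166],[0.089,0.329,-0.18,0,0,-0.166]])

```text
clock: 20.53
position: [604.7, -119.2, 56.9]
ee_rot: [-0.676, 0.737, 0.001, -0.001]
contact_force: [-0.2, 0.6, 0.3]
gripper_width: 32.0
```

```bash
python3 -c "
from h import *
from bench import arm
p=arm.read_state()['position']
z=p[2]-11.6
snap('wrist','w10',[(605.7,-118.5,6,37),(p[0],p[1],z+64,9.5),(p[0],p[1],z+40,17),(p[0],p[1],z,17)])"
```

```text
20.5833 [ 605.62418758 -119.10597886   58.05818123] [-6.76241173e-01  7.36680214e-01  1.14171759e-04 -3.52388789e-04] 32.287229019196744 [ 0.78326588 -0.08689899  0.24546426]
```

View pics/w10.png

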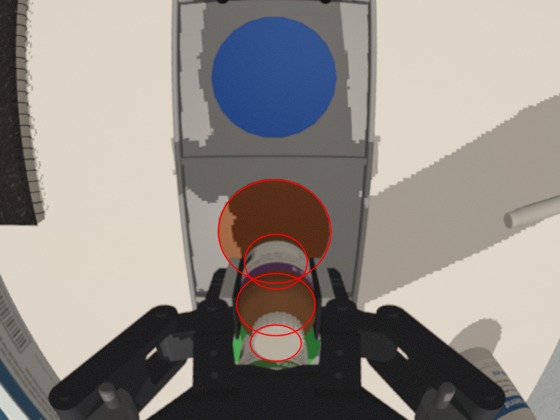

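```bash
python3 -c "
from h import *
im=cv2.imread('pics/w10raw.png');im2=cv2.imread('pics/w10.png');a=np.hstack([im[220:380,210:340],im2[220:380,210:340]]);cv2.imwrite('pics/w10b.png',cv2.resize(a,None,fx=3,fy=3,interpolation=2))"
```

```text
(no output)
```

View pics/w10b.png

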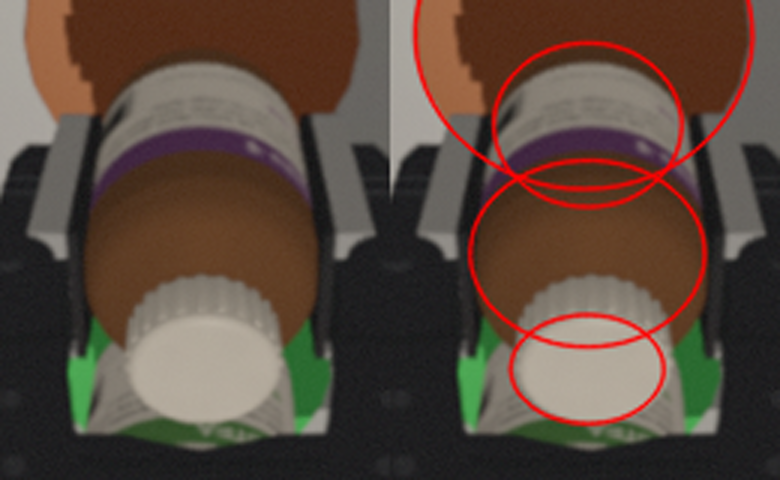

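Emit:
step_arm(series=[[0,0.001,-0.02,0,0,0],[0,0.001,-0.04,0,0,0],[0,0.001,-0.06,0,0,0],[0,0.001,-0.075,0,0,0],[0,0.001,-0.087,0,0,0],[0,0.001,-0.095,0,0,0],[0,0.001,-0.098,0,0,0],[0,0.001,-0.1,0,0,0],[0,0.001,-0.1,0,0,0],[0,0.001,-0.1,0,0,0]])

```text
clock: 21.42
position: [606.0, -117.9, 18.4]
ee_rot: [-0.676, 0.736, -0.0, 0.0]
contact_force: [0.3, 0.1, 0.4]
gripper_width: 31.9
```

Emit:
step_arm(series=[[0,0,-0.001,0,0,0],[0,0,-0.002,0,0,0],[0,0,-0.003,0,0,0],[0,0,-0.003,0,0,0]])

```text
clock: 21.75
position: [606.0, -117.9, 17.6]
ee_rot: [-0.677, 0.736, -0.0, 0.0]
contact_force: [-1.0, -0.2, 3.7]
gripper_width: 32.3
```

Emit:
step_arm(series=[[0,0,0,0,0,0],[0,0,0,0,0,0],[0,0,0,0,0,0],[0,0,0,0,0,0],[0,0,0,0,0,0],[0,0,0.02,0,0,0],[0,0,0.06,0,0,0],[0,0,0.12,0,0,0],[0,0,0.2,0,0,0],[0,0,0.29,0,0,0],[0,0,0.38,0,0,0],[0,0,0.44,0,0,0]], jaw=0.4)

```text
clock: 22.75
position: [606.9, -118.2, 197.8]
ee_rot: [-0.677, 0.736, -0.002, 0.002]
contact_force: [1.4, 0.3, 0.4]
gripper_width: 59.7
```

Emit:
step_arm(series=[[-0.02,0.02,0.03,0,0,0],[-0.06,0.06,0.06,0,0,0],[-0.12,0.12,0.06,0,0,0],[-0.19,0.19,0.06,0,0,0],[-0.26,0.26,0.06,0,0,0],[-0.33,0.32,0.06,0,0,0],[-0.39,0.38,0.06,0,0,0],[-0.43,0.42,0.06,0,0,0],[-0.452,0.4415,0.06,0,0,0],[-0.452,0.4415,0.06,0,0,0],[-0.452,0.4415,0.06,0,0,0]], jaw=1)

```text
clock: 23.67
position: [424.0, 59.0, 216.8]
ee_rot: [-0.677, 0.736, 0.0, -0.0]
contact_force: [0.4, -0.4, -0.6]
gripper_width: 85.5
```

```bash
python3 -c "
from h import *
snap('wrist','w11',[(425,58.5,150,19),(425,58.5,0,34)])
snap('top','t11')
im=cv2.imread('pics/t11raw.png');cv2.imwrite('pics/t11b.png',cv2.resize(im[150:240,200:400],None,fx=4,fy=4))"
```

```text
23.7167 [424.61101662  58.69272434 216.7582453 ] [-6.76664951e-01  7.36291060e-01  6.77899214e-05 -1.17504969e-04] 85.15529838873267 [-0.50465967 -0.16005455  0.09082584]
23.7667 [424.97014809  58.49218641 216.71017413] [-6.76353472e-01  7.36577180e-01  6.57161432e-05 -1.83802077e-04] 85.79680067132153 [ 1.04343458 -0.59849037  0.04106281]
```

View pics/w11.png

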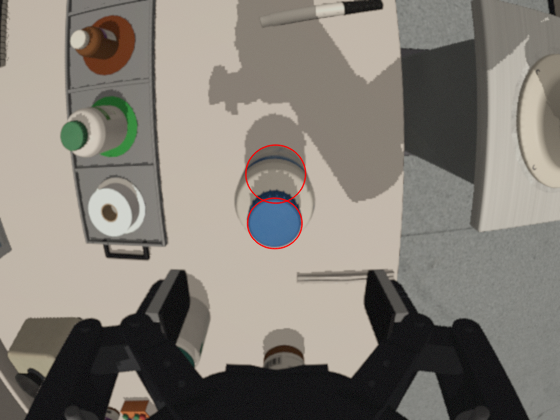

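View pics/t11b.png

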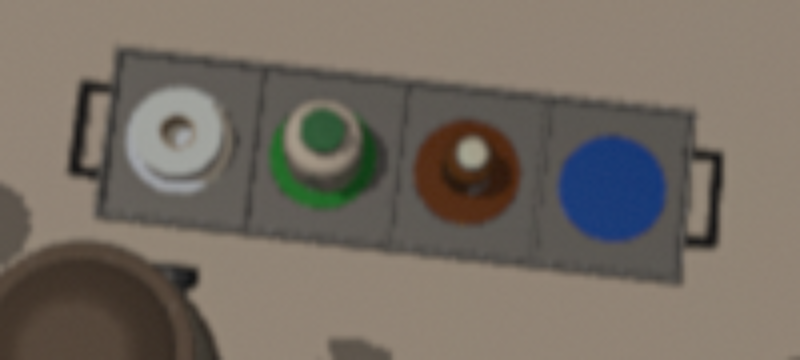

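Emit:
step_arm(series=[[0,0,-0.03,0,0,0],[0,0,-0.08,0,0,0],[0,0,-0.13,0,0,0],[0,0,-0.17,0,0,0],[0,0,-0.2,0,0,0],[0,0,-0.215,0,0,0],[0,0,-0.222,0,0,0],[0,0,-0.222,0,0,0],[0,0,-0.222,0,0,0]])

```text
clock: 24.52
position: [425.6, 58.6, 128.5]
ee_rot: [-0.676, 0.737, -0.0, 0.0]
contact_force: [-0.7, -0.2, -0.0]
gripper_width: 85.4
```

Emit:
step_arm(series=[[0,0,0,0,0,0],[0,0,0,0,0,0],[0,0,0,0,0,0],[0,0,0,0,0,0],[0,0,0,0,0,0],[0,0,0,0,0,0],[0,0,0,0,0,0],[0,0,0,0,0,0]], jaw=-1)

```text
clock: 25.18
position: [425.7, 58.9, 128.9]
ee_rot: [-0.677, 0.736, -0.0, 0.001]
contact_force: [0.3, -0.5, 5.7]
gripper_width: 36.2
```

```bash
python3 -c "
from h import *
snap('wrist','w12')"
```

```text
25.2333 [425.6720847   58.89457513 128.83536074] [-6.76643165e-01  7.36310640e-01 -4.49470858e-04  6.83031183e-04] 36.40419140251901 [ 0.21464602 -0.15500742  6.58123634]
```

View pics/w12.png

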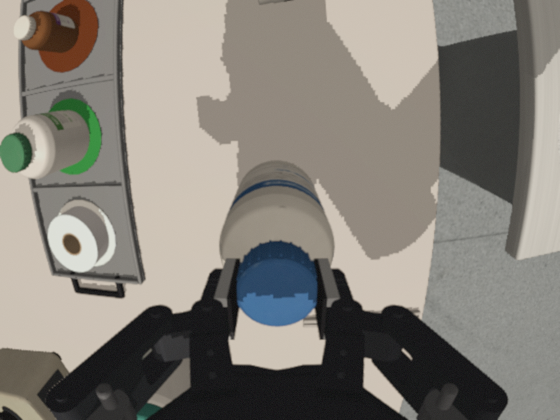

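Emit:
step_arm(series=[[0,0,0.005,0,0,0],[0,0,0.015,0,0,0],[0,0,0.035,0,0,0],[0,0,0.065,0,0,0],[0,0,0.1,0,0,0],[0,0,0.14,0,0,0],[0,0,0.18,0,0,0],[0,0,0.21,0,0,0],[0,0,0.235,0,0,0],[0,0,0.25,0,0,0],[0,0,0.25,0,0,0],[0,0,0.25,0,0,0]])

```text
clock: 26.23
position: [424.5, 58.6, 227.8]
ee_rot: [-0.676, 0.737, 0.0, -0.0]
contact_force: [-0.2, -0.3, -4.0]
gripper_width: 36.5
```

Emit:
step_arm(series=[[0.003,-0.005,0,0,0,0],[0.01,-0.015,0,0,0,0],[0.02,-0.03,0,0,0,0],[0.03,-0.05,0,0,0,0],[0.045,-0.075,0,0,0,0],[0.065,-0.105,0,0,0,0],[0.085,-0.14,0,0,0,0],[0.11,-0.175,0,0,0,0],[0.13,-0.21,0,0,0,0],[0.155,-0.245,0,0,0,0],[0.175,-0.28,0,0,0,0],[0.2,-0.315,0,0,0,0]])

```text
clock: 27.23
position: [505.2, -69.0, 227.6]
ee_rot: [-0.676, 0.737, 0.0, -0.001]
contact_force: [-0.1, 0.8, -3.0]
gripper_width: 36.1
```

Emit:
step_arm(series=[[0.02,-0.035,0,0,0,0],[0.045,-0.07,0,0,0,0],[0.065,-0.105,0,0,0,0],[0.09,-0.14,0,0,0,0],[0.11,-0.175,0,0,0,0],[0.13,-0.21,0,0,0,0],[0.15,-0.245,0,0,0,0],[0.17,-0.28,0,0,0,0],[0.19,-0.31,0,0,0,0],[0.205,-0.335,0,0,0,0],[0.217,-0.355,0,0,0,0],[0.225,-0.367,0,0,0,0]])

```text
clock: 28.23
position: [595.2, -215.5, 227.4]
ee_rot: [-0.676, 0.737, 0.0, -0.0]
contact_force: [0.2, 0.4, -2.7]
gripper_width: 35.9
```

Emit:
step_arm(series=[[0.003,-0.005,0,0,0,0],[0.006,-0.008,0,0,0,0],[0.006,-0.008,0,0,0,0],[0.006,-0.008,0,0,0,0]])

```text
clock: 28.57
position: [597.2, -216.8, 228.2]
ee_rot: [-0.677, 0.736, 0.0, 0.0]
contact_force: [0.3, -0.1, -2.1]
gripper_width: 36.2
```

```bash
python3 -c "
from h import *
from bench import arm
p=arm.read_state()['position']
z=p[2]-128.9
snap('wrist','w13',[(597.4,-217.4,6,37),(p[0],p[1],z+150,19),(p[0],p[1],z,34)])
snap('scene','s13')
im=cv2.imread('pics/s13raw.png');cv2.imwrite('pics/s13b.png',cv2.resize(im[80:280,200:400],None,fx=3,fy=3))"
```

```text
28.6167 [ 597.23678024 -216.77703227  228.35153218] [-6.76687592e-01  7.36270260e-01 -6.19938025e-06  8.60498893e-05] 36.087855785996716 [ 0.43392635  0.48251761 -4.10097079]
28.6667 [ 597.23747646 -216.80632246  228.38209725] [-6.76675652e-01  7.36281229e-01 -4.47722655e-05  1.13970462e-04] 36.00746007637591 [-0.02578174  0.27491675 -2.63913401]
```

View pics/w13.png

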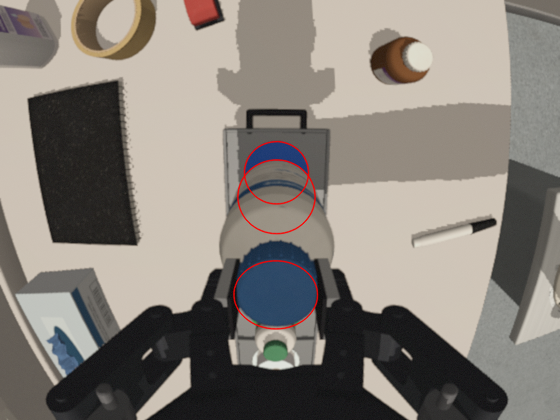

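View pics/s13b.png

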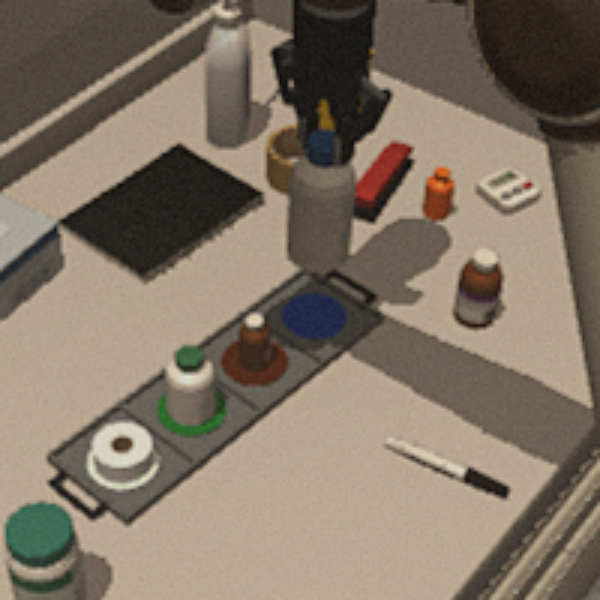

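Emit:
step_arm(series=[[0,0,-0.01,0,0,0],[0,0,-0.03,0,0,0],[0,0,-0.06,0,0,0],[0,0,-0.095,0,0,0],[0,0,-0.13,0,0,0],[0,0,-0.16,0,0,0],[0,0,-0.185,0,0,0],[0,0,-0.205,0,0,0],[0,0,-0.218,0,0,0],[0,0,-0.224,0,0,0],[0,0,-0.227,0,0,0],[0,0,-0.227,0,0,0]])

```text
clock: 29.67
position: [597.6, -217.4, 137.6]
ee_rot: [-0.676, 0.736, -0.0, 0.0]
contact_force: [0.4, 0.3, -2.4]
gripper_width: 36.4
```

Emit:
step_arm(series=[[0,0,0,0,0,0],[0,0,-0.001,0,0,0],[0,0,-0.002,0,0,0],[0,0,-0.003,0,0,0],[0,0,-0.003,0,0,0]])

```text
clock: 30.08
position: [597.4, -217.3, 136.2]
ee_rot: [-0.676, 0.737, -0.0, 0.0]
contact_force: [-0.0, 0.2, -3.0]
gripper_width: 36.4
```

Emit:
step_arm(series=[[0,0,-0.001,0,0,0],[0,0,-0.002,0,0,0],[0,0,-0.003,0,0,0],[0,0,-0.004,0,0,0],[0,0,-0.004,0,0,0]])

```text
clock: 30.5
position: [597.5, -217.4, 135.0]
ee_rot: [-0.676, 0.736, -0.0, -0.0]
contact_force: [-0.6, -0.5, -0.1]
gripper_width: 36.2
```

Emit:
step_arm(series=[[0,0,-0.001,0,0,0],[0,0,-0.001,0,0,0]])

```text
clock: 30.67
position: [597.5, -217.5, 134.9]
ee_rot: [-0.677, 0.736, -0.0, 0.0]
contact_force: [-1.5, 0.5, 2.2]
gripper_width: 36.0
```

Emit:
step_arm(series=[[0,0,0,0,0,0],[0,0,0,0,0,0],[0,0,0,0,0,0],[0,0,0,0,0,0],[0,0,0,0,0,0],[0,0,0.01,0,0,0],[0,0,0.03,0,0,0],[0,0,0.07,0,0,0],[0,0,0.12,0,0,0],[0,0,0.18,0,0,0],[0,0,0.24,0,0,0],[0,0,0.28,0,0,0]], jaw=0.6)

```text
clock: 31.67
position: [598.2, -217.7, 250.0]
ee_rot: [-0.677, 0.736, -0.002, 0.001]
contact_force: [-0.3, -0.8, -0.4]
gripper_width: 68.3
```

Emit:
step_arm(series=[[-0.03,0,0.02,0,0,0],[-0.09,0,0.04,0,0,0],[-0.16,0,0.05,0,0,0],[-0.24,0,0.05,0,0,0],[-0.3,0,0.05,0,0,0],[-0.35,0,0.05,0,0,0],[-0.37,0,0.05,0,0,0],[-0.37,0,0.05,0,0,0]])

```text
clock: 32.33
position: [447.4, -217.3, 266.8]
ee_rot: [-0.676, 0.737, -0.0, 0.0]
contact_force: [0.1, -0.4, -0.1]
gripper_width: 68.5
```

```bash
python3 -c "
from h import *
snap('scene','s14')
snap('top','t14')
snap('wrist','w14')"
```

```text
32.3833 [ 448.88535877 -217.37341089  266.70180314] [-6.76337318e-01  7.36591735e-01 -5.35221080e-04  4.02022005e-04] 68.09235137000985 [ 0.62619546 -0.46571798 -0.93077369]
32.4333 [ 449.72986834 -217.4022098   266.47530657] [-6.76416279e-01  7.36519301e-01 -4.87418571e-04  3.15794634e-04] 68.27391546623393 [0.15013304 0.15709088 0.2123706 ]
32.4833 [ 450.1562866  -217.36268131  266.17710358] [-6.76479056e-01  7.36461811e-01 -2.62023697e-04  1.41629270e-04] 68.15533874660865 [0.84163668 0.76291551 0.66984782]
```

View pics/s14.png

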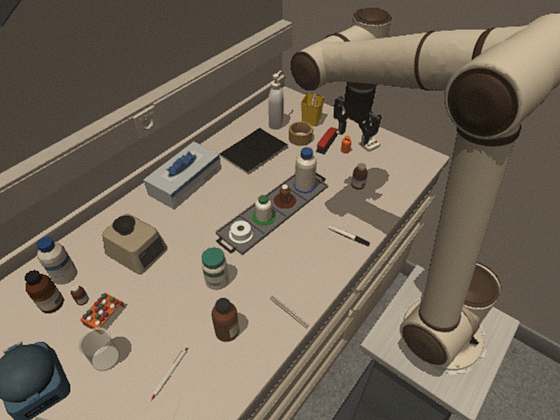

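View pics/t14.png

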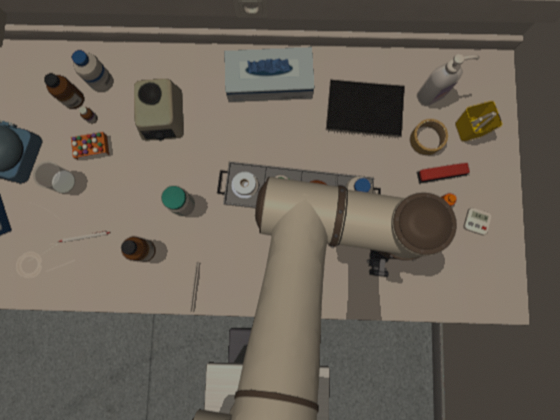

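```bash
python3 -c "
from h import *
im=cv2.imread('pics/s14raw.png')
f=6
c=cv2.resize(im[160:260,215:335],None,fx=f,fy=f,interpolation=2)
d='pics/s14.npz'
for x,y,h,r in((623.6,78,26,30),(614.8,-20.5,82,14.5),(605.7,-118.5,64,9.5),(597.4,-217.4,150,19),(614.8,-20.5,0,26),(605.7,-118.5,0,17),(597.4,-217.4,0,34),(623.6,78,0,37),(614.8,-20.5,0,37),(605.7,-118.5,0,37),(597.4,-217.4,0,37)):
    P=[proj('',(x+r*np.cos(a),y+r*np.sin(a),6+h),d) for a in np.linspace(0,6.283,60)]
    P=(np.array(P)-[215,160]+.5)*f
    cv2.polylines(c,[np.int32(P)],True,(0,0,255) if r!=37 else (0,255,255),1)
cv2.imwrite('pics/s14b.png',c)
a=cv2.imread('pics/scene0.png').astype(int);b=im.astype(int)
for n,(x0,y0,x1,y1) in {'amber':(205,290,245,345),'wipes':(195,240,235,295)}.items(): print(n,abs(a-b)[y0:y1,x0:x1].mean())
"
```

```text
amber 7.867121212121212
wipes 8.00060606060606
```

View pics/s14b.png

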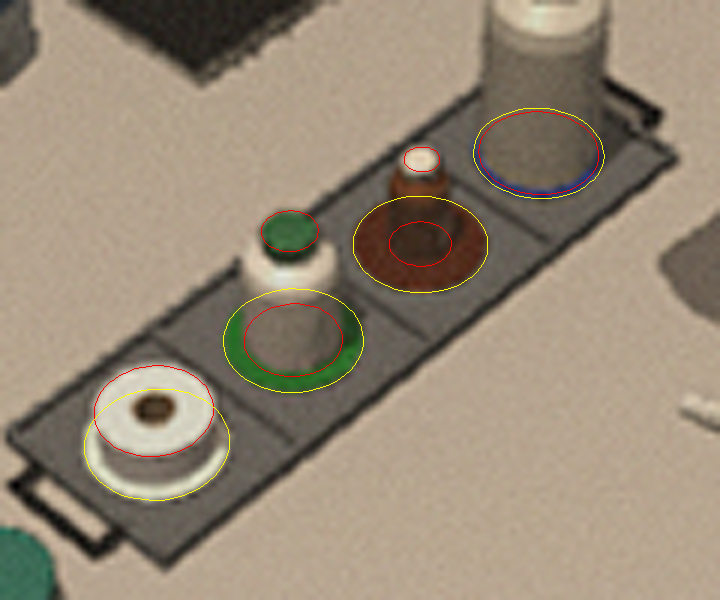

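View pics/w14.png

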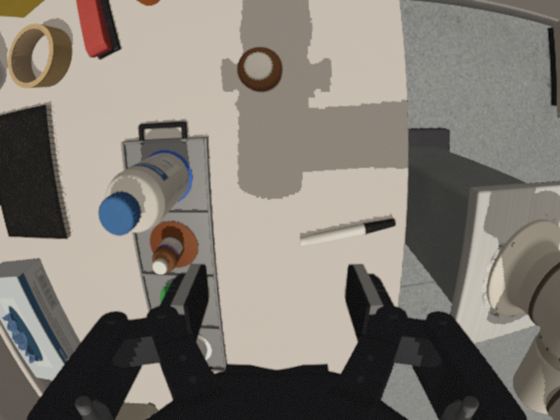

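```bash
python3 -c "
from bench import arm
print(arm.read_state()['clock']);print(arm.job_done())"
```

```text
32.4833
the job is handed in; nothing more can be done
None
```

I packed the tray and handed the job in at 32.5 s of the 104 s allowed. The system reported no verdict. The label roll, green-capped bottle, small brown bottle and blue-capped bottle are each on the pad of their colour. I opened the gripper only once each item was touching its pad or within about 1 mm of it.

- **Placement:** In the last scene picture the outlines I drew at the pad centres match the roll, the green bottle, the small bottle and the foot of the white bottle. Measured from the top camera, the roll and the green bottle were each about 1 mm from centre. The white bottle's cap was out of that crop, and the arm hid most of the tray in the last top picture. I judged the white bottle by its foot and the small one by its outline.
- **Upright:** All four stand upright in the pictures; I did not measure the tilt.
- **Bottle identity:** A close wrist picture showed the purple band on the smaller of the two brown bottles with a white cap, and that is the one I took.
- **Look-alikes:** The large brown bottle and the teal-lidded canister appear where they started. I compared the images roughly before and after, and the small difference looked like noise. I did not measure their positions again.
- **Arm:** It was clear of everything with the gripper open. No check failed or disagreed.

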